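Turn round the reversed battery pack in the charger

TASK

One of the three battery packs standing in the blue charger has been put in back to front: its red end points the opposite way to the red ends of the other two. Pull it up out of its bay, turn it end for end so that its red end points the same way as the others, and set it back in the same bay, upright and fully home; do not drop it in. Leave the other two packs in their bays.

Things in the scene. Friction and masses are not known exactly. Their poses are not given: they have to be found in the camera images.
- pack_reversed_center (a point): dark grey upright battery pack, 64 mm long (own x) x 28 wide (y) x 100 tall (z up), 0.19-0.35 kg, bright red +x end, dark -x end; point at its centre, 62 mm above the table when home, top at 112. The one in back to front: at the start its red end points away from the lamp end. In any bay, loose, not latched; 60 mm of it stands free above the bay mouth to grip across its 28 mm width.
- pack_b_center (a point): dark grey upright battery pack, 64 mm long (own x) x 28 wide (y) x 100 tall (z up), 0.19-0.35 kg, bright red +x end, dark -x end; point at its centre, 62 mm above the table when home, top at 112. Rightly fitted in another bay; leave it there.
- pack_c_center (a point): dark grey upright battery pack, 64 mm long (own x) x 28 wide (y) x 100 tall (z up), 0.19-0.35 kg, bright red +x end, dark -x end; point at its centre, 62 mm above the table when home, top at 112. Rightly fitted in the third bay; leave it there.
- charger_lamp (a point): green lamp on the deck (z 42 mm) at one end of the blue charger, 360 x 110 x 42 mm, fixed. Own x runs along the row of bays, out past the lamp end; right packs have red ends that way. Bay centres 75, 175 and 275 mm from the lamp to -x; bays 72 (x) x 36 mm (4 mm play round a pack), floor at z 12 mm, grey mouths flaring 8 mm out and up to z 50 mm.
Things that resemble listed ones, but are neither listed nor needed, are in the scene too. What is shaped like the part that bears pack_c_center but purple is not meant. Leave any orange or purple look-alike of the part that bears pack_reversed_center alone.

How it is judged:
By the outcome, as a careful person would: the job done as asked, in the order asked, and still so for the second after the job is handed in, with the robot touching nothing.
It also fails if it takes over 43 s, if anything falls off the work surface, if the arm or the gripper's body presses on something with over 40 N, if the wrist force passes 120 N, or if a joint passes its speed limit or range.

ROBOT

A 6-joint arm with a two-finger parallel gripper is mounted at the origin on the work surface. World frame = base frame: x ahead of the robot, y to its left, z up, the work surface at z = 0. Lengths are in m, angles in rad, forces in N, time in s.
With the tool pointing down it reaches from about 0.35 to 0.775 m from the base axis. Payload 5.5 kg.
Tool frame: the origin (TCP) lies on the centre line of the jaws, within the pads' length; the fingertips stand 11 mm ahead of it and the grasp point (between the pads) lies 8 mm behind it; z points along the fingers, y is the line along which they close (so a half turn about z gives the same grasp; the last joint's range is limited). The gripper opens to 85 mm and grips with 20 to 120 N. Pads are 22 mm wide; open, the fingers measure 114 mm over their backs; the gripper's body (76 mm by 85 mm) begins 54 mm behind the grasp point. The pads swing forward as they close: fully open they stand 13 mm farther back than shut.
Start: joints at [1.127, 0.313, 0.046, 1.304, 0, 1.431], TCP at [0.172, 0.549, 0.242] pointing down, gripper open.
Joint ranges: [-2.76, 2.76], [-0.86, 1.69], [-1.03, 1.26], [-2.2, 2.34], [-1.47, 1.5], [-3.14, 3.14]. Speed limits (rad/s): [2.57, 2.57, 3.14, 3.14, 3.14, 3.14].

INTERFACE

Orientations are given as a unit quaternion [w, x, y, z].
In Python, from workcell import get_state, eyes, env gives the robot as it stands.
- The arm moves only by the shell command python3 -m inch 'ROWS' [OPENING] [FORCE]. ROWS is JSON, one flat list of numbers, 4 for each row, row after row: the shift along the tool's x, y, z in cm, then the turn about the tool's z in rad. A call has exactly 5 rows; each row shifts and turns the commanded pose from where the row before left it, along the tool's axes as they then stand; what a row does not reach is not made up. A row lasts 1/12 s, in which the tool goes at most 41.7 mm and 7.16 degrees, less where a joint would pass 70% of its speed; a pose out of reach is approached as far as the arm can. A call is refused whole if a number of a shift passes 4.17 or a number of a turn 0.125, either way. A call with a gripper value outside its range is refused whole. OPENING is the opening, from -1 (shut) to 1 (fully open), set as the call begins (- or left out, the last holds). The fingers move at their own pace and stop on an object; FORCE is the grip in N (left out, the last holds). Time passes only in rows, so rows that do not move let the fingers close, or fill a call up. It gives the time, the measured TCP pose, the force, the opening and the grip force at its end, in the units of the state.
- get_state(): the state, without advancing time (a new reading comes with each control period).
- eyes.read_camera(name): name is "scene" or "top" or "wrist"; returns the picture (400x640x3 uint8, red, green, blue); there is no depth.
- eyes.camera_info(name): a dict with "fovy" (degrees; the focal length in pixels is half the picture's height over the tangent of half this angle, whatever the lens; pixels are square), "cx", "cy" (the principal point, pixels), "xyz" and "orientation" of the camera in the world. Camera axes: x right, y down, z forward; pixel columns grow to the right and rows downward; lengths in m; the calibration is good to about 2 mm. A picture is of the moment at which its call begins: read the wrist's pose just before it. camera_info takes no time and is no camera call; for the wrist camera it gives the pose at the moment of the call.
- env.hand_in(): hands the job in; it is judged then, once.
The state is a dict: "clock": time; "joint_pos": joint angles; "qvel": joint speeds; "tau": joint torques, N m; "tcp_pos": TCP position; "orientation": TCP orientation; "wrist_force": force on the tool from outside, world axes, zero at the start; "ft_torque": the same for the moment, N m; "finger_gap": finger opening in m; "grip_force": force on a finger pad.
Only numpy, scipy, OpenCV 4.12 (cv2) and the standard library are available. Lean on these libraries where they do the work, as an engineer would, in place of code of your own. Each camera call takes 0.05 s, during which the arm holds its last target. There are 200 camera calls.

## Working session

There is one attempt and no reset: what is moved stays moved. The work goes in short steps, Python scripts to look and compute and a shell command to move; the robot and the scene stay as the last step left them, time stands still between calls to the robot, and variables do not carry over. Pictures are saved under pics/ and viewed, at most 10 in all, crops included, and the job is handed in when it is done.

```bash
mkdir -p pics
python3 - <<'E'
from workcell import get_state, eyes
import cv2
for n in("top","scene"):
    i=eyes.camera_info(n);print(n,i)
    cv2.imwrite(f"pics/{n}0.png",eyes.read_camera(n)[:,:,::-1])
s=get_state();print(s['clock'],s['tcp_pos'],s['orientation'],s['wrist_force'])
E
```

```text
top {'fovy': 42.059067965772584, 'cx': 319.2952207107263, 'cy': 200.2622077749326, 'xyz': array([0.47357285, 0.01054257, 1.27022282]), 'orientation': array([ 0.02389228, -0.70401328,  0.70905683, -0.03213816])}
scene {'fovy': 45.82220640909863, 'cx': 318.01699301523166, 'cy': 197.5751194712458, 'xyz': array([ 0.84182633, -0.48772483,  0.87726081]), 'orientation': array([-0.28319404,  0.91833223,  0.26526856, -0.07810028])}
0.1 [0.17181376 0.54824264 0.24147017] [-2.34281523e-04  1.51320552e-01  9.88484368e-01 -8.30615093e-04] [-0.09292435  0.08714206  0.28127691]
```

View pics/top0.png

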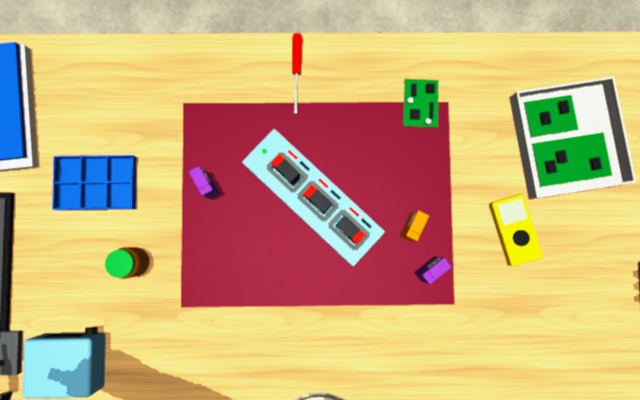

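View pics/scene0.png

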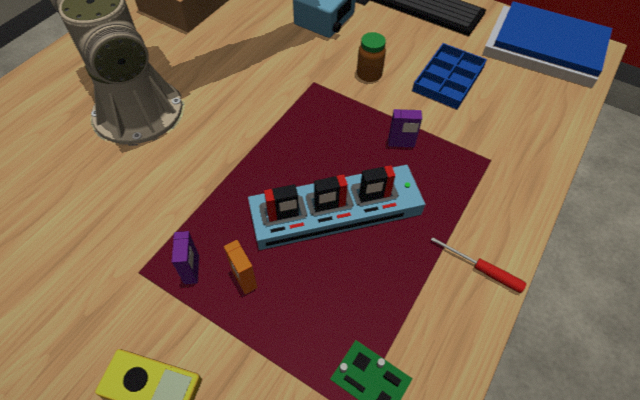

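The top view shows the lamp at about (264,151) and three packs at (287,170), (319,199) and (350,230). The first two have red on the lamp side. The third, at (350,230), has red away from the lamp, so it is the reversed one. The purple boxes at (202,182) and (434,270) and the orange one at (416,225) are look-alikes. I'll measure and confirm with a crop.

```bash
cat > h.py <<'E'
import numpy as np,cv2
from workcell import get_state, eyes
from scipy.spatial.transform import Rotation as R
def rot(q): return R.from_quat(np.roll(q,-1)).as_matrix()
def cast(i,uv,z,h=400):
    f=h/2/np.tan(np.radians(i['fovy'])/2)
    uv=np.atleast_2d(uv)
    d=np.c_[(uv[:,0]-i['cx'])/f,(uv[:,1]-i['cy'])/f,np.ones(len(uv))]@rot(i['orientation']).T
    return i['xyz']+d*((z-i['xyz'][2])/d[:,2])[:,None]
def proj(i,p,h=400):
    f=h/2/np.tan(np.radians(i['fovy'])/2)
    c=(np.atleast_2d(p)-i['xyz'])@rot(i['orientation'])
    return np.c_[c[:,0]/c[:,2]*f+i['cx'],c[:,1]/c[:,2]*f+i['cy']]
E
python3 - <<'E'
from h import *
i=eyes.camera_info('top');im=cv2.imread('pics/top0.png');hsv=cv2.cvtColor(im,cv2.COLOR_BGR2HSV)
print(hsv[160,258],hsv[255,352],hsv[151,264])
m=cv2.inRange(hsv,(80,25,150),(105,255,255));m[:,:230]=0;m[:,400:]=0;m[:120]=0;m[275:]=0
c=max(cv2.findContours(m,0,2)[0],key=cv2.contourArea)
P=cast(i,c.reshape(-1,2).astype(float),.042)[:,:2]
r=cv2.minAreaRect((P*1000).astype(np.float32));print('rect',r)
g=cv2.inRange(hsv,(45,100,100),(75,255,255))[130:175,245:285];v,u=np.nonzero(g);uv=[u.mean()+245,v.mean()+130]
L=cast(i,[uv],.042)[0,:2];print('lamp',uv,L)
b=cv2.boxPoints(r)/1000;e=max((b[1]-b[0],b[2]-b[1]),key=np.linalg.norm);e=e/np.linalg.norm(e)
if (L-np.array(r[0])/1000)@e<0:e=-e
print('axis',e,np.degrees(np.arctan2(e[1],e[0])))
for d in(.075,.175,.275):
    p=np.r_[L-e*d,.112];print(p,proj(i,p))
cv2.imwrite('pics/crop.png',cv2.resize(im[120:280,235:395],None,fx=3.5,fy=3.5,interpolation=2))
E
```

```text
[ 91  74 249] [ 90  65 249] [ 63 255 248]
rect ((580.3109741210938, 11.297775268554688), (360.20184326171875, 111.52450561523438), 46.450557708740234)
lamp [np.float64(263.7142857142857), np.float64(150.5)] [0.69095856 0.12743338]
axis [0.6889803 0.72478  ] 46.450554
[0.63928504 0.07307487 0.112     ] [[284.98832575 167.70817957]]
[0.57038702 0.00059687 0.112     ] [[317.52358458 198.10323755]]
[ 0.50148899 -0.07188113  0.112     ] [[350.31666778 228.73916641]]
```

View pics/crop.png

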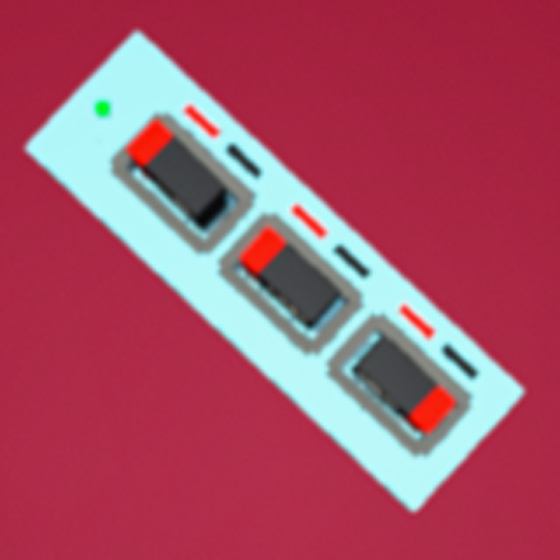

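The crop confirms it: the third pack, at the end away from the lamp, has its red end facing away from the lamp. The other two have red toward the lamp, and the deck marks (red then dark) agree. The rectangle measures 360 x 111 mm as specified. I'll go above it with yaw 226.45°, turning first and then translating.

```bash
python3 -m inch '[0,0,0,-0.1238,0,0,0,-0.1238,0,0,0,-0.1238,0,0,0,-0.1238,0,0,0,-0.1238]' 1 40
python3 -m inch '[0,0,0,-0.1238,0,0,0,-0.1238,0,0,0,-0.1238,0,0,0,-0.1238,0,0,0,0]'
python3 -m inch '[1.11,-3.33,0.2,0,1.11,-3.33,0.2,0,1.11,-3.33,0.2,0,1.11,-3.33,0.2,0,1.11,-3.33,0.2,0]'
```

```text
clock: 0.52
tcp_pos: [0.1719, 0.5484, 0.2418]
orientation: [-0.0, -0.16, 0.987, -0.0]
wrist_force: [0.0, 0.2, -0.0]
finger_gap: 0.0853
grip_force: 0.0
clock: 0.93
tcp_pos: [0.1719, 0.5484, 0.2418]
orientation: [-0.0, -0.396, 0.918, -0.0]
wrist_force: [-0.5, -0.7, -0.6]
finger_gap: 0.0852
grip_force: 0.0
clock: 1.35
tcp_pos: [0.2546, 0.3922, 0.2319]
orientation: [-0.0, -0.393, 0.92, -0.0]
wrist_force: [1.4, -0.5, -0.3]
finger_gap: 0.0854
grip_force: 0.0
```

```bash
python3 -m inch '[1.11,-3.33,0.2,0,1.11,-3.33,0.2,0,1.11,-3.33,0.2,0,1.11,-3.33,0.2,0,1.11,-3.33,0.2,0]'
python3 -m inch '[1.11,-3.33,0.2,0,1.11,-3.33,0.2,0,1.11,-3.33,0.2,0,1.11,-3.33,0.2,0,1.11,-3.33,0.2,0]'
python3 -m inch '[1.11,-3.33,0.2,0,1.11,-3.33,0.2,0,1.11,-3.33,0.2,0,1.11,-3.33,0.2,0,1.11,-3.33,0.2,0]'
python3 -m inch '[0,0,0,0,0,0,0,0,0,0,0,0,0,0,0,0,0,0,0,0]'
python3 - <<'E'
from h import *
i=eyes.camera_info('wrist');im=eyes.read_camera('wrist')[:,:,::-1]
print(i);print(get_state()['tcp_pos'])
cv2.imwrite('pics/w0.png',im)
E
```

```text
clock: 1.77
tcp_pos: [0.337, 0.2372, 0.2222]
orientation: [0.0, -0.393, 0.92, 0.0]
wrist_force: [1.4, 0.8, -0.3]
finger_gap: 0.0854
grip_force: 0.0
clock: 2.18
tcp_pos: [0.4195, 0.0821, 0.2122]
orientation: [0.0, -0.392, 0.92, 0.0]
wrist_force: [0.9, -0.1, -0.3]
finger_gap: 0.0855
grip_force: 0.0
clock: 2.6
tcp_pos: [0.5019, -0.0729, 0.202]
orientation: [-0.0, -0.392, 0.92, 0.0]
wrist_force: [0.8, -0.2, 0.6]
finger_gap: 0.0852
grip_force: 0.0
clock: 3.02
tcp_pos: [0.501, -0.07, 0.2024]
orientation: [-0.0, -0.395, 0.919, 0.0]
wrist_force: [-0.3, -0.3, 0.1]
finger_gap: 0.0853
grip_force: 0.0
{'fovy': 65.28923656662785, 'cx': 319.55619684948215, 'cy': 201.06427190720441, 'xyz': array([ 0.45038052, -0.12226698,  0.3332866 ]), 'orientation': array([0.05346265, 0.36665578, 0.91898787, 0.13478349])}
[ 0.50113097 -0.07000925  0.20251806]
```

View pics/w0.png

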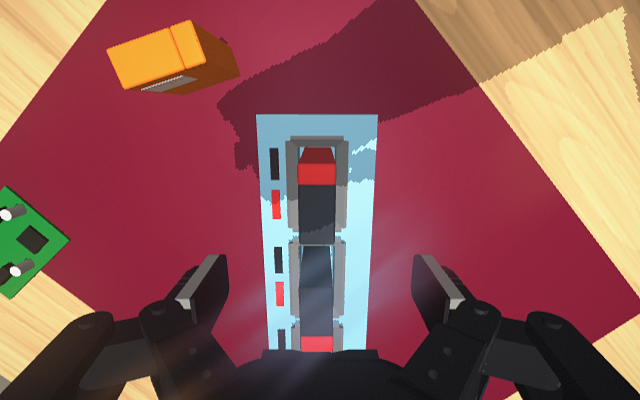

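The wrist view shows the target pack with its end face at rows 148-165 and its top face at rows 165-244, columns about 299-336. I'll cast those edges at z = 112 mm.

Run:
```python
from h import *
im=cv2.imread('pics/w0.png');i=eyes.camera_info('wrist');e=np.array([.689,.7248])
print(im[140:190:3,317].tolist());print(im[236:250:2,317].tolist());print(im[175,292:342:2].tolist()[:5])
hsv=cv2.cvtColor(im,cv2.COLOR_BGR2HSV)
row=[u for u in range(290,345) if hsv[176,u,1]>180 and hsv[176,u,0]%175<8];print(row[0],row[-1])
uv=[[317.5,164.5],[317.5,244.5],[row[0],176],[row[-1]+1,176]]
P=cast(i,uv,.112)[:,:2];print(P)
n=np.array([-e[1],e[0]]);c0=np.array([.5013,-.072])
print('along/perp rel est centre mm',np.c_[(P-c0)@e,(P-c0)@n]*1000)
t=get_state()['tcp_pos'][:2];print('tcp',(t-c0)@e*1000,(t-c0)@n*1000)
```

```text
[[88, 88, 89], [90, 90, 91], [97, 96, 98], [40, 38, 116], [41, 40, 117], [40, 38, 116], [44, 41, 117], [42, 40, 115], [48, 48, 190], [54, 54, 208], [53, 53, 206], [52, 52, 204], [53, 52, 203], [52, 52, 202], [53, 51, 203], [53, 48, 95], [62, 56, 54]]
[[83, 76, 72], [83, 77, 72], [84, 76, 70], [86, 78, 70], [113, 110, 106], [74, 64, 58], [73, 61, 51]]
[[102, 103, 104], [102, 101, 103], [106, 106, 102], [48, 46, 178], [52, 52, 207]]
298 335
[[ 0.47837491 -0.09494208]
 [ 0.52134495 -0.04980133]
 [ 0.49438238 -0.09856932]
 [ 0.47445233 -0.07966722]]
along/perp rel est centre mm [[-32.42380902   0.80900749]
 [ 29.90056773   0.76630209]
 [-24.02368245 -13.29236473]
 [-24.05524251  14.176474  ]]
tcp 1.3264329858340886 1.4941419789615622
```

```bash
python3 -m inch '[0.05,-0.02,1.5,0,0.05,-0.02,1.5,0,0.05,-0.02,1.5,0,0.05,-0.02,1.5,0,0.05,-0.02,1.5,0]' 1 50
python3 -m inch '[0,0,1.5,0,0,0,1.5,0,0,0,1.2,0,0,0,0.85,0,0,0,0,0]'
python3 -m inch '[0,0,0,0,0,0,0,0,0,0,0,0,0,0,0,0,0,0,0,0]' -1 50
python3 -m inch '[0,0,0,0,0,0,0,0,0,0,0,0,0,0,0,0,0,0,0,0]'
```

```text
clock: 3.48
tcp_pos: [0.5004, -0.0727, 0.127]
orientation: [0.0, -0.395, 0.919, -0.0]
wrist_force: [0.2, 0.5, 0.5]
finger_gap: 0.0852
grip_force: 0.0
clock: 3.9
tcp_pos: [0.4992, -0.0726, 0.0753]
orientation: [-0.001, -0.395, 0.919, 0.001]
wrist_force: [-0.9, -0.2, -1.1]
finger_gap: 0.0853
grip_force: 0.0
clock: 4.32
tcp_pos: [0.5011, -0.0738, 0.0776]
orientation: [0.001, -0.394, 0.919, -0.0]
wrist_force: [0.8, -0.4, -0.8]
finger_gap: 0.0274
grip_force: 49.3
clock: 4.73
tcp_pos: [0.5011, -0.0737, 0.0776]
orientation: [0.001, -0.394, 0.919, -0.0]
wrist_force: [-1.1, 0.2, 5.1]
finger_gap: 0.0272
grip_force: 50.0
```

```bash
python3 -m inch '[0,0,-0.5,0,0,0,-1,0,0,0,-1.2,0,0,0,-1.2,0,0,0,-1.2,0]' -1 60
python3 -m inch '[0,0,-1.2,0,0,0,-1.2,0,0,0,-1.2,0,0,0,-1.2,0,0,0,-0.6,0]'
python3 -m inch '[0,0,0,0.03,0,0,0,0.06,0,0,0,0.1,0,0,0,0.12,0,0,0,0.12]'
python3 - <<'E'
from h import *
cv2.imwrite('pics/w1.png',eyes.read_camera('wrist')[:,:,::-1])
E
```

```text
clock: 5.15
tcp_pos: [0.5002, -0.0736, 0.1285]
orientation: [-0.0, -0.394, 0.919, 0.0]
wrist_force: [-0.2, -0.8, -2.7]
finger_gap: 0.0275
grip_force: 59.2
clock: 5.57
tcp_pos: [0.501, -0.0738, 0.1835]
orientation: [0.001, -0.394, 0.919, -0.0]
wrist_force: [0.2, -0.7, -2.2]
finger_gap: 0.0279
grip_force: 59.3
clock: 5.98
tcp_pos: [0.5002, -0.0736, 0.1817]
orientation: [-0.0, -0.186, 0.983, 0.0]
wrist_force: [-0.1, 0.1, -2.7]
finger_gap: 0.027
grip_force: 59.3
```

View pics/w1.png

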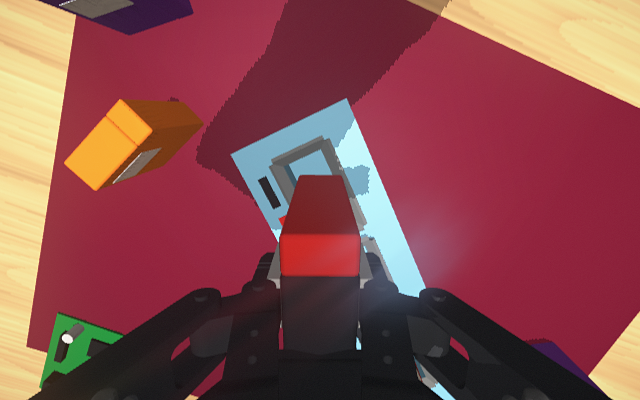

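The pack is held and upright, clear of the bay, with its red top edge at row 234. I'll finish the half turn.

```bash
python3 -m inch '[0,0,0,0.12,0,0,0,0.12,0,0,0,0.12,0,0,0,0.12,0,0,0,0.12]'
python3 -m inch '[0,0,0,0.12,0,0,0,0.12,0,0,0,0.12,0,0,0,0.12,0,0,0,0.12]'
python3 -m inch '[0,0,0,0.12,0,0,0,0.12,0,0,0,0.12,0,0,0,0.12,0,0,0,0.12]'
python3 -m inch '[0,0,0,0.12,0,0,0,0.12,0,0,0,0.12,0,0,0,0.12,0,0,0,0.12]'
python3 -m inch '[0,0,0,0.12,0,0,0,0.10,0,0,0,0.06,0,0,0,0.0316,0,0,0,0]'
python3 -m inch '[0,0,0,0,0,0,0,0,0,0,0,0,0,0,0,0,0,0,0,0]'
python3 - <<'E'
from h import *
i=eyes.camera_info('wrist');im=eyes.read_camera('wrist')[:,:,::-1];cv2.imwrite('pics/w2.png',im)
s=get_state();Rt=rot(s['orientation']);t=s['tcp_pos']
print('yaw',np.degrees(np.arctan2(Rt[1,0],Rt[0,0])),Rt[:,2],t)
hsv=cv2.cvtColor(np.ascontiguousarray(im),cv2.COLOR_BGR2HSV)
col=im[:,320].astype(int);print([(v,col[v].tolist()) for v in range(225,285,3)])
for z in (t[2]+.0345,):
  P=cast(i,[[320,234.],[320,276.],[281,250],[360,250]],z)
  print((P-t)@Rt*1000)
t2=eyes.read_camera('top')[:,:,::-1];cv2.imwrite('pics/top2.png',cv2.resize(t2[110:290,225:405],None,fx=3,fy=3,interpolation=2))
E
```

```text
clock: 6.45
tcp_pos: [0.5003, -0.0736, 0.1816]
orientation: [-0.0, 0.111, 0.994, 0.0]
wrist_force: [-0.0, -0.1, -2.4]
finger_gap: 0.0269
grip_force: 59.3
clock: 6.87
tcp_pos: [0.5003, -0.0736, 0.1816]
orientation: [-0.0, 0.4, 0.917, -0.0]
wrist_force: [-0.6, -0.2, -2.8]
finger_gap: 0.0274
grip_force: 59.3
clock: 7.28
tcp_pos: [0.5003, -0.0736, 0.1816]
orientation: [-0.0, 0.653, 0.757, -0.0]
wrist_force: [-0.3, -0.2, -2.9]
finger_gap: 0.0272
grip_force: 59.3
clock: 7.7
tcp_pos: [0.5003, -0.0736, 0.1817]
orientation: [-0.0, 0.848, 0.531, -0.0]
wrist_force: [-0.3, -0.3, -2.2]
finger_gap: 0.0274
grip_force: 59.3
clock: 8.12
tcp_pos: [0.5003, -0.0736, 0.1817]
orientation: [-0.0, 0.919, 0.395, -0.0]
wrist_force: [-0.3, 0.2, -3.2]
finger_gap: 0.0278
grip_force: 59.3
clock: 8.53
tcp_pos: [0.5006, -0.0737, 0.1818]
orientation: [-0.0, 0.919, 0.394, 0.0]
wrist_force: [-0.3, 0.4, -2.9]
finger_gap: 0.0276
grip_force: 59.3
yaw 46.454403730389046 [ 1.96009621e-05  9.98684109e-05 -9.99999995e-01] [ 0.50058945 -0.07366064  0.18178295]
[(225, [36, 32, 112]), (228, [33, 31, 111]), (231, [32, 30, 111]), (234, [41, 42, 187]), (237, [51, 54, 243]), (240, [57, 62, 246]), (243, [43, 46, 196]), (246, [46, 47, 196]), (249, [48, 49, 195]), (252, [48, 48, 193]), (255, [48, 49, 190]), (258, [48, 48, 189]), (261, [48, 47, 187]), (264, [47, 48, 187]), (267, [45, 46, 187]), (270, [43, 43, 187]), (273, [41, 41, 186]), (276, [35, 34, 104]), (279, [42, 39, 61]), (282, [44, 42, 63])]
[[ 32.89633667  -0.62538019 -34.49714054]
 [ 17.19160357  -0.60967503 -34.49849029]
 [ 27.05982639 -13.79997204 -34.49692257]
 [ 27.07979581  12.89761174 -34.49837842]]
```

View pics/w2.png

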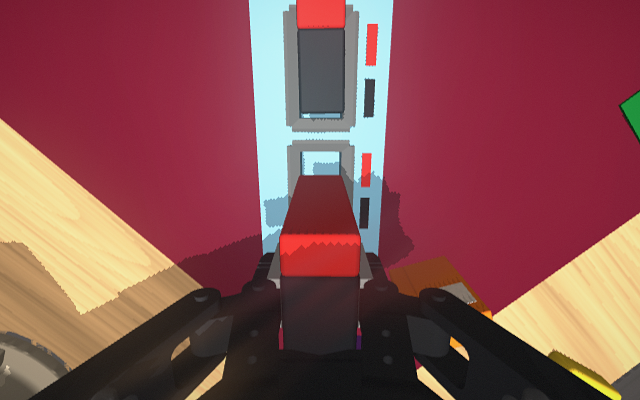

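The pack is turned, with its red end toward the lamp, yaw 46.45°, and its centre within 1 mm of the bay centre along the row. I'll shift 0.8 mm and lower.

```bash
python3 -m inch '[0.08,0,1,0,0,0,1.2,0,0,0,1.2,0,0,0,1.2,0,0,0,0.8,0]'
python3 -m inch '[0,0,0.5,0,0,0,0.5,0,0,0,0.5,0,0,0,0.5,0,0,0,0.5,0]'
python3 -m inch '[0,0,0.4,0,0,0,0.4,0,0,0,0.4,0,0,0,0.4,0,0,0,0.4,0]'
```

```text
clock: 9.05
tcp_pos: [0.5004, -0.0728, 0.1259]
orientation: [-0.001, 0.919, 0.394, -0.001]
wrist_force: [-0.2, -0.0, -2.4]
finger_gap: 0.027
grip_force: 59.4
clock: 9.47
tcp_pos: [0.5015, -0.0731, 0.1026]
orientation: [0.0, 0.919, 0.394, 0.0]
wrist_force: [0.3, 0.7, -3.0]
finger_gap: 0.0272
grip_force: 59.4
clock: 9.88
tcp_pos: [0.5012, -0.0731, 0.0825]
orientation: [0.0, 0.919, 0.394, 0.0]
wrist_force: [-0.2, -0.5, -2.7]
finger_gap: 0.027
grip_force: 59.4
```

Going in freely, with 5 mm left.

```bash
python3 -m inch '[0,0,0.15,0,0,0,0.1,0,0,0,0.1,0,0,0,0,0,0,0,0,0]'
python3 -m inch '[0,0,0.05,0,0,0,0.05,0,0,0,0.05,0,0,0,0,0,0,0,0,0]'
```

```text
clock: 10.3
tcp_pos: [0.5013, -0.0731, 0.0794]
orientation: [0.0, 0.919, 0.394, 0.0]
wrist_force: [-0.2, -0.3, -2.3]
finger_gap: 0.0271
grip_force: 59.4
clock: 10.72
tcp_pos: [0.5011, -0.073, 0.0778]
orientation: [-0.0, 0.919, 0.394, 0.0]
wrist_force: [0.0, 0.0, -1.6]
finger_gap: 0.0269
grip_force: 59.4
```

```bash
python3 -m inch '[0,0,0.03,0,0,0,0.03,0,0,0,0,0,0,0,0,0,0,0,0,0]'
```

```text
clock: 11.13
tcp_pos: [0.5012, -0.0731, 0.0776]
orientation: [0.0, 0.919, 0.394, 0.0]
wrist_force: [-1.8, -0.2, 4.2]
finger_gap: 0.0275
grip_force: 60.2
```

It's seated: there is an upward force and the height matches the grasp. Release gently and retreat.

```bash
python3 -m inch '[0,0,0,0,0,0,0,0,0,0,0,0,0,0,0,0,0,0,0,0]' 0.2 20
python3 -m inch '[0,0,-0.5,0,0,0,-1,0,0,0,-1.5,0,0,0,-2,0,0,0,-2,0]' 1
python3 -m inch '[-2,0,-2.5,0,-3,0,-2,0,-3.5,0,-1,0,-3.5,0,0,0,-3.5,0,0,0]'
python3 -m inch '[-3,0,0,0,-2,0,0,0,0,0,0,0,0,0,0,0,0,0,0,0]'
python3 - <<'E'
from h import *
t=eyes.read_camera('top')[:,:,::-1][120:280,235:395];s=eyes.read_camera('scene')[:,:,::-1][140:260,230:440]
t=cv2.resize(t,(400,400),interpolation=2);s=cv2.resize(s,(400,229),interpolation=2)
o=np.zeros((400,800,3),np.uint8);o[:,:400]=t;o[:229,400:]=s;cv2.imwrite('pics/end.png',o)
E
```

```text
clock: 11.55
tcp_pos: [0.5012, -0.0731, 0.0771]
orientation: [-0.0, 0.919, 0.394, 0.0]
wrist_force: [0.3, -0.0, -0.4]
finger_gap: 0.0511
grip_force: 0.0
clock: 11.97
tcp_pos: [0.5009, -0.073, 0.1486]
orientation: [-0.0, 0.919, 0.394, -0.0]
wrist_force: [1.1, -1.2, 0.3]
finger_gap: 0.0856
grip_force: 0.0
clock: 12.38
tcp_pos: [0.3941, -0.1866, 0.2043]
orientation: [0.002, 0.919, 0.395, 0.001]
wrist_force: [1.1, -0.5, -0.7]
finger_gap: 0.0852
grip_force: 0.0
clock: 12.8
tcp_pos: [0.3602, -0.2216, 0.2028]
orientation: [0.0, 0.919, 0.394, 0.0]
wrist_force: [-0.2, 0.5, -0.0]
finger_gap: 0.0848
grip_force: 0.0
```

View pics/end.png

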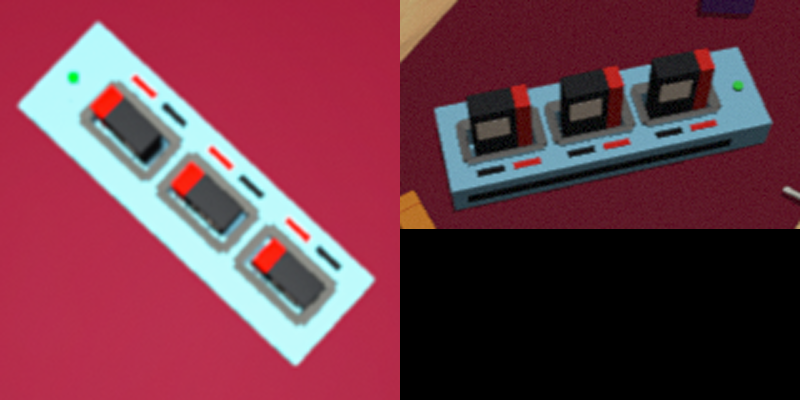

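All three packs stand upright and level in their bays, with red ends toward the lamp (the turned pack's red top is at crop pixel (267,255)).

```bash
python3 -c "
from workcell import env
print(env.hand_in())"
```

```text
the job is handed in; nothing more can be done
None
```

The reversed pack is turned end for end and back in its own bay, upright and fully home, with its red end toward the lamp like the other two; the job was handed in at about 13 s of the 43 s allowed.

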